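# Seat the webcam on its pin dock

### The job

Pick up the white webcam and lower its plate onto the two brass pins of the black desk dock, round hole over the round pin and slot over the diamond pin, until the plate lies flat and fully home on the dock; then let go. Lower it into place, do not drop it from above the pins, and leave the microphone and the phone stand where they are.

Things in the scene. Friction and masses are not known exactly. Their poses are not given: they have to be found in the camera images.
- webcam: Loose white webcam, 0.26-0.49 kg. Grey plate 72 (x) x 176 (y) x 10 mm; round through hole d 32 at y=+60, through slot 22 (x) x 32 (y) at y=-60. A 24 mm black neck carries the housing, 56 (x) x 44 (y) mm, z 44 to 90, over the plate's centre: grip across y. Black lens on its +x face. Origin: centre of plate's underside, z up, y to the round hole; at the start y points to the robot's left within 0.3 rad.
- dock: Black slab fixed to the desk, 84 (x) x 192 (y) x 16 mm, two brass pins 24 mm tall on its top: round d 24 at y=+60, diamond 14 (x) x 10 (y) at y=-60; upper 16 mm taper to 6 / 4 mm tips. Origin: centre of underside, z up; y points to the robot's left within 0.25 rad. Seated webcam: origin 16 mm above the dock's, axes parallel; turned round, the round pin does not pass the slot.
- microphone: Bystander: loose microphone, an upright red and dark grey cylinder of 46 mm diameter, 102 mm high overall, on a grey plate like the webcam's. Origin: centre of the plate's underside, z up, y along the plate to its round hole.
- phone_stand: Bystander: loose blue phone stand with a leaning back board 60 mm wide, about 100 mm high overall, on a grey plate like the webcam's. Origin: centre of the plate's underside, z up, y along the plate to its round hole.
Things that resemble listed ones, but are neither listed nor needed, are in the scene too. What is shaped like the webcam but brown or pink is not meant.

How it is judged:
At the end, for the whole second after the job is handed in: The webcam's plate lies flat on the dock with both pins through it: underside within 4 mm of the dock's top, level within 3.4 degrees, centres within 12 mm and long axes within 10 degrees of each other, resting on the dock and still (z of webcam in the frame of dock between 0.012 and 0.02 m and horizontal distance between webcam and dock below 0.012 m and angle between the y axis of webcam and the y axis of dock, either way round below 0.18 rad and angle between webcam's own z axis and vertical below 0.06 rad and linear speed of webcam below 0.02 m/s and contact force between webcam and dock above 0.5 N); the robot touches nothing.
It fails at once if the webcam is let go over the dock with its plate's underside more than 40 mm above the dock's top (horizontal distance between webcam and dock below 0.1 m and z of webcam in the frame of dock above 0.056 m and contact force between webcam and the fingers below 0.05 N).
It fails at once if the microphone is moved by more than 20 mm (distance of microphone from where it was at the start of the episode above 0.02 m).
It fails at once if the phone stand is moved by more than 20 mm (distance of phone_stand from where it was at the start of the episode above 0.02 m).
It also fails if it takes over 40 s, if anything falls off the work surface, if the arm or the gripper's body presses on something with over 40 N, if the wrist force passes 120 N, or if a joint passes its speed limit or range.

### The arm

A 7-joint arm with a two-finger parallel gripper is mounted at the origin on the work surface. World frame = base frame: x ahead of the robot, y to its left, z up, the work surface at z = 0. Lengths are in m, angles in rad, forces in N, time in s.
With the tool pointing down it reaches from about 0.4 to 0.85 m from the base axis. Payload 10.4 kg.
Tool frame: the origin (TCP) lies midway between the tips of the shut fingers; the grasp point (between the pads) lies 19 mm behind it; z points along the fingers, x is the direction in which the jaws open and shut, and the axes are right-handed (so a half turn about z gives the same grasp; the last joint's range is limited). The gripper opens to 85 mm and grips with 20 to 120 N. Pads are 22 mm wide; open, the fingers measure 114 mm over their backs; the gripper's body (76 mm by 85 mm) begins 54 mm behind the grasp point. The pads swing forward as they close: fully open they stand 13 mm farther back than shut.
Start: joints at [-1.14, 0.332, -0.065, 1.46, 0.022, 1.35, -0.088], TCP at [0.274, 0.562, 0.231] pointing down, gripper open.
Joint ranges: [-2.6, 2.6], [-0.5, 2.12], [-1.47, 1.34], [0.16, 2.42], [-1.27, 4.41], [0.06, 2.06], [-2.6, 2.6]. Speed limits (rad/s): [2.22, 2.22, 2.79, 2.79, 3.14, 3.14, 3.14].

### API

Orientations are given as a unit quaternion [x, y, z, w].
In Python, from workcell import monitor, eyes, ticket, models gives the robot as it stands.
- The arm moves only by the tool servo_tool, never from a script. Its argument "motion" is a list of rows, each a list of 7 numbers: the opening, from 0 (shut) to 1 (fully open), then the shift along the tool's x, y, z in m, then the turn, a rotation vector about the tool's x, y, z in degrees. In form: [[fingers, tx, ty, tz, rx, ry, rz], ...]. A call has 1 to 20 rows; each row is the pose to reach, as a shift and turn from the pose commanded when the call began, along the tool's axes at that moment; what a row does not reach only later rows make up. A row lasts 1/8 s, in which the tool goes at most 62.5 mm and 10.7 degrees, less where a joint would pass 70% of its speed; a pose out of reach is approached as far as the arm can. A call with a gripper value outside its range is refused whole. The fingers move at their own pace and stop on an object; "grip_force" is the grip in N (left out, the last holds). Time passes only in rows, so rows that repeat a pose let the fingers close. It gives the time, the measured TCP pose, the force and the opening at its end, in the units of the state.
- monitor.get_obs(): the state, without advancing time (a new reading comes with each control period).
- eyes.camera(name): name is "scene" or "top" or "wrist"; returns (picture, depth): 400x640x3 uint8, blue, green, red; 400x640 float32, m along the optical axis (not along the pixel's ray), 0 where there is no reading.
- eyes.camera_info(name): a dict with "intrinsics" (3x3 intrinsics, pixels), "extrinsics" (4x4, takes a point from world to camera coordinates); the wrist camera has in their place "tool_from_camera" (4x4, takes a point from camera to tool coordinates, whose origin is the TCP and whose axes are the tool frame's). Camera axes: x right, y down, z forward; pixel columns grow to the right and rows downward; lengths in m; the calibration is good to about 2 mm. A picture is of the moment at which its call begins: read the wrist's pose just before it. camera_info takes no time and is no camera call.
- ticket.hand_in(): hands the job in, once; it reports no verdict.
Trained networks look in the newest picture that a camera, given by its name, has taken for a name from the list of things; names that differ only in an ending like _2 or _b are one class to them, and where a whole thing is asked for, a point or a joint stands for the part that bears it (a point fixed in the world has none). Each returns a list of dicts, best first, with "confidence" (0 to 1); they miss things now and then, are a little off and sometimes report something else, mostly with a low value. They report only what shows in the picture. A call takes as long as a camera call. They do not tell look-alikes from the thing itself.
- models.boxes_of(camera, thing): "point" ([x, y, z] in m, in the coordinates of the camera as it stood for that picture, good to about 4 mm: the middle of the surface that is visible of it).
The state is a dict: "clock": time; "joint_pos": joint angles; "joint_velocities": joint speeds; "tau": joint torques, N m; "position": TCP position; "ee_rot": TCP orientation; "ft_force": force on the tool from outside, world axes, zero at the start; "torque": the same for the moment, N m; "grip_width": opening from 0.0 (shut) to 1.0 (fully open).
Only numpy, scipy, OpenCV 4.12 (cv2) and the standard library are available. Lean on these libraries where they do the work, as an engineer would, in place of code of your own. Each camera call takes 0.05 s, during which the arm holds its last target. There are 200 camera calls.

## Working session

There is one attempt and no reset: what is moved stays moved. The work goes in short steps, Python scripts to look and compute and a tool call to move; the robot and the scene stay as the last step left them, time stands still between calls to the robot, and variables do not carry over. Pictures are saved under pics/ and viewed, about 8 in all and at most 12, crops included, and the job is handed in when it is done.

Besides the shell and the picture viewer there is one more tool, called as a command line: name --pt "numbers of a row" for each row, then --argument value for the rest. servo_tool: Moves the arm, as the interface text tells. Its arguments: {"type":"object","properties":{"motion":{"type":"array"},"grip_force":{"type":"number"}},"required":["motion"]}

```bash
mkdir -p pics; ls; cat > h.py <<'E'
import numpy as np, cv2
from scipy.spatial.transform import Rotation as R
from workcell import monitor, eyes, ticket, models
def shot(n):
    o=monitor.get_obs(); p,d=eyes.camera(n); i=eyes.camera_info(n); K=np.array(i["intrinsics"])
    if n=="wrist":
        T=np.eye(4);T[:3,:3]=R.from_quat(o["ee_rot"]).as_matrix();T[:3,3]=o["position"]
        W=T@np.array(i["tool_from_camera"])
    else: W=np.linalg.inv(np.array(i["extrinsics"]))
    return p,d,K,W
def cloud(d,K,W):
    v,u=np.indices(d.shape); P=np.stack([(u-K[0,2])/K[0,0]*d,(v-K[1,2])/K[1,1]*d,d],-1)
    X=P@W[:3,:3].T+W[:3,3]; X[d==0]=np.nan; return X
E
python3 - <<'E'
from h import *
print(monitor.get_obs())
for n in("top","scene"):
    p,d,K,W=shot(n); cv2.imwrite(f"pics/{n}0.png",p); np.savez(f"{n}0.npz",p=p,d=d,K=K,W=W)
    print(n,W.round(3).tolist())
    for t in("webcam","dock","microphone","phone_stand"):
        for b in models.boxes_of(n,t):
            print(t,round(b["confidence"],2),(W[:3,:3]@np.array(b["point"])+W[:3,3]).round(3),(K@np.array(b["point"])/b["point"][2])[:2].round())
E
```

```text
pics
{'clock': 0.0, 'joint_pos': array([-1.13959654,  0.33287456, -0.06470549,  1.46095753,  0.02160627,
        1.34983753, -0.08853175]), 'joint_velocities': array([-0.00080539, -0.00039703,  0.00043698,  0.00016532,  0.00075917,
        0.00034666, -0.00156562]), 'tau': array([-2.59841509e-04, -6.25430202e+01,  4.87683574e-02, -3.91621470e+01,
        1.59932161e-02,  9.65227227e-03,  1.07726538e-05]), 'position': array([0.27383383, 0.56141584, 0.2305065 ]), 'ee_rot': array([ 8.48052673e-01,  5.29911490e-01, -5.67362019e-04,  3.93738704e-04]), 'ft_force': array([0.43480089, 0.02442902, 0.50204531]), 'torque': array([-0.00366026,  0.01757821,  0.04927182]), 'grip_width': 0.9982392243789789}
top [[-0.018, -0.991, 0.134, 0.368], [-0.999, 0.021, 0.024, -0.002], [-0.026, -0.133, -0.991, 0.972], [0.0, 0.0, 0.0, 1.0]]
webcam 0.76 [0.367 0.268 0.009] [204. 259.]
webcam 0.63 [ 0.402 -0.229  0.013] [442. 237.]
dock 0.59 [ 0.448 -0.014  0.017] [337. 217.]
microphone 0.73 [ 0.574 -0.215  0.011] [431. 156.]
microphone 0.64 [ 0.448 -0.015  0.017] [338. 217.]
scene [[-0.597, 0.562, -0.572, 1.001], [0.802, 0.423, -0.422, 0.383], [0.005, -0.711, -0.704, 0.669], [0.0, 0.0, 0.0, 1.0]]
webcam 0.73 [ 0.411 -0.228  0.009] [276. 154.]
webcam 0.66 [0.384 0.275 0.015] [449. 229.]
webcam 0.61 [0.673 0.239 0.009] [368. 316.]
dock 0.65 [ 0.456 -0.003  0.013] [332. 196.]
microphone 0.62 [ 0.593 -0.207  0.01 ] [233. 193.]
phone_stand 0.96 [0.589 0.016 0.011] [304. 233.]
```

View pics/top0.png

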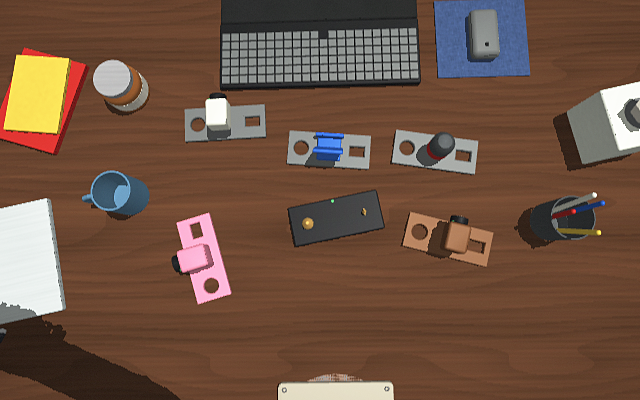

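View pics/scene0.png

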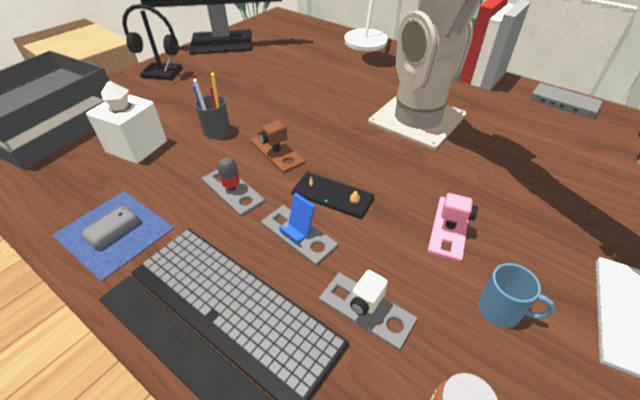

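The white webcam is at top (217,112) with its plate near (225,123), and at scene (370,290). Look-alikes are the pink one at top (195,258) and the brown one at (457,235). The dock is at (337,218), with its round pin at (308,224) and diamond pin at (364,212). The phone stand is at (328,148) and the microphone at (438,150). I choose the white one, and will measure it and check a crop.

```bash
cat > m.py <<'E'
from h import *
def load(n):
    z=np.load(f"{n}0.npz"); return z["p"],cloud(z["d"],z["K"],z["W"])
def rect(X,m):
    q=X[m][:,:2].astype(np.float32); c,s,a=cv2.minAreaRect(q*1000)
    b=cv2.boxPoints((c,s,a)); e=[b[1]-b[0],b[2]-b[1]]; e=max(e,key=np.linalg.norm); e=e*np.sign(e[1])
    return np.round(c,1),np.round(s,1),round(np.arctan2(-e[0],e[1]),3),m.sum()
E
python3 - <<'E'
from m import *
for n in("top","scene"):
    p,X=load(n); z=X[...,2]; hsv=cv2.cvtColor(p,cv2.COLOR_BGR2HSV); S=hsv[...,1]; V=hsv[...,2]
    A=(abs(X[...,0]-.655)<.11)&(abs(X[...,1]-.24)<.13)
    D=(abs(X[...,0]-.446)<.075)&(abs(X[...,1]+.012)<.13)
    k=np.ones((3,3),np.uint8); op=lambda m: cv2.morphologyEx(m.astype(np.uint8),cv2.MORPH_OPEN,k)>0
    print(n,"plate",rect(X,op(A&(z>.005)&(z<.016)&(S<60))))
    h=op(A&(z>.08)&(z<.1)&(S<60)); print("housing top",rect(X,h),np.nanmedian(z[h]))
    print("dock",rect(X,op(D&(z>.010)&(z<.022)&(V<90))), np.nanmedian(z[D&(z>.01)&(z<.022)]))
    br=D&(z>.022)&(z<.05)
    nb,l,st,c=cv2.connectedComponentsWithStats(br.astype(np.uint8))
    for i in range(1,nb):
        if st[i,4]>5: print("pin",c[i].round(),X[l==i].mean(0).round(4),st[i,4],X[l==i][:,2].max())
p=cv2.imread("pics/scene0.png")[250:360,300:430]; cv2.imwrite("pics/c.png",cv2.resize(p,None,fx=4,fy=4))
E
```

```text
top plate (array([681.4, 213.5]), array([114.1, 204.3]), np.float32(0.04), np.int64(1759))
housing top (array([664.6, 227.6]), array([65.8, 45. ]), np.float32(-1.51), np.int64(617)) 0.08953706426445318
dock (array([447.9, -10. ]), array([ 83.8, 192. ]), np.float32(0.187), np.int64(3454)) 0.016290304343476558
pin [364. 211.] [ 0.4585 -0.0685  0.0318] 16 0.04080938824653779
pin [307. 222.] [0.4365 0.049  0.0312] 103 0.042659280306577174
scene plate (array([686.1, 228.6]), array([128.9, 176.7]), np.float32(0.042), np.int64(2270))
housing top (array([665.6, 227.9]), array([70.1, 44.1]), np.float32(-1.536), np.int64(808)) 0.08940061264960969
dock (array([447.2,  -7.2]), array([ 83.3, 189.1]), np.float32(0.189), np.int64(1614)) 0.016582326220782484
pin [311. 181.] [ 0.4583 -0.0664  0.0305] 20 0.0410598391892536
pin [355. 196.] [0.4382 0.0522 0.0306] 71 0.04185855879462008
```

View pics/c.png

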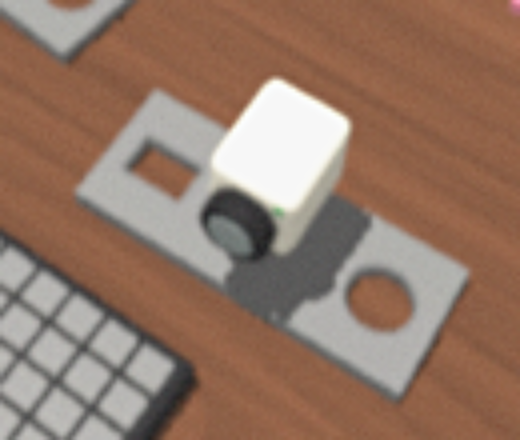

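The crop confirms the white webcam: lens facing +x, round hole at crop (380,300) towards +y, slot at (160,168). The measurements agree: housing about (0.660, 0.228) once the lens is allowed for, with yaw 0.045. The dock is at (0.4475, -0.0085) with yaw 0.188. Next I compute the hover move.

```bash
cat >> h.py <<'E'
def rel(x,y,z,yaw):
    "shift (mm) and rotvec (deg) from the present tool pose to pointing down with tool x along (−sin,cos)yaw"
    o=monitor.get_obs(); R0=R.from_quat(o["ee_rot"]); c,s=np.cos(yaw),np.sin(yaw)
    best=None
    for k in(1,-1):
        xt=np.array([-s,c,0])*k; zt=np.array([0,0,-1.]); Rt=R.from_matrix(np.stack([xt,np.cross(zt,xt),zt],1))
        r=(R0.inv()*Rt).as_rotvec(degrees=True)
        if best is None or np.linalg.norm(r)<np.linalg.norm(best): best=r
    print("shift mm",(R0.inv().apply(np.array([x,y,z])-o["position"])*1e3).round(1),"rot",best.round(1))
E
python3 -c "
from h import *
rel(.66,.228,.20,.045)"
```

```text
shift mm [-130.7  493.3   31.3] rot [ -0.    0.  -28.6]
```

servo_tool --pt "1 -0.01 0.04 0 0 0 -2" --pt "1 -0.023 0.088 0 0 0 -5" --pt "1 -0.036 0.137 0 0 0 -8" --pt "1 -0.05 0.188 0 0 0 -11" --pt "1 -0.063 0.238 0.005 0 0 -14" --pt "1 -0.077 0.29 0.01 0 0 -17" --pt "1 -0.09 0.34 0.015 0 0 -20" --pt "1 -0.104 0.392 0.02 0 0 -23" --pt "1 -0.117 0.442 0.025 0 0 -26" --pt "1 -0.127 0.48 0.03 0 0 -28" --pt "1 -0.1307 0.4933 0.0313 0 0 -28.6" --pt "1 -0.1307 0.4933 0.0313 0 0 -28.6" --pt "1 -0.1307 0.4933 0.0313 0 0 -28.6"

```text
clock: 2.12
position: [0.6591, 0.2301, 0.2004]
ee_rot: [0.69, 0.724, 0.0, -0.001]
ft_force: [-1.2, -0.1, -0.8]
grip_width: 1.0
```

```bash
python3 - <<'E'
from m import *
p,d,K,W=shot("wrist"); cv2.imwrite("pics/w1.png",p); X=cloud(d,K,W); z=X[...,2]
S=cv2.cvtColor(p,cv2.COLOR_BGR2HSV)[...,1]
A=(abs(X[...,0]-.66)<.1)&(abs(X[...,1]-.23)<.11)
k=np.ones((3,3),np.uint8); op=lambda m: cv2.morphologyEx(m.astype(np.uint8),cv2.MORPH_OPEN,k)>0
h=op(A&(z>.084)&(z<.098)); print(rect(X,h)); print(rect(X,op(A&(z>.005)&(z<.015)&(S<60))))
o=monitor.get_obs(); print(o["joint_pos"].round(2),o["position"],W.round(3).tolist()); rel(.66,.228,.045,.045)
E
```

```text
(array([665.3, 230.4]), array([69. , 43.8]), np.float32(-1.547), np.int64(4154))
(array([680.4, 218.6]), array([114.3, 200.3]), np.float32(0.036), np.int64(9251))
[-0.48  0.51  0.11  1.29 -0.06  1.35  1.25] [0.65905792 0.23010812 0.20041725] [[-0.047, 0.96, 0.277, 0.589], [0.999, 0.045, 0.014, 0.229], [0.001, 0.278, -0.961, 0.344], [0.0, 0.0, 0.0, 1.0]]
shift mm [ -2.3   0.8 155.4] rot [ 0.  -0.1  0.1]
```

View pics/w1.png

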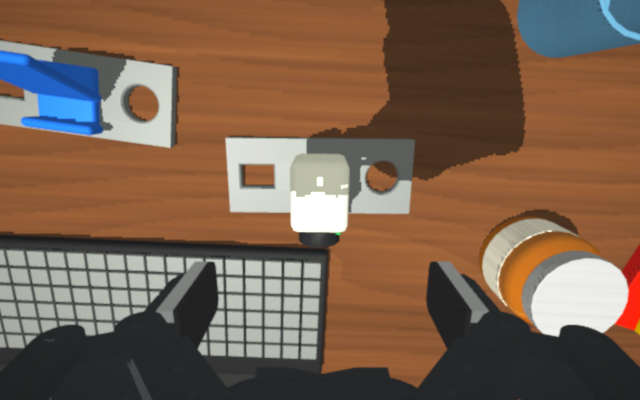

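The wrist view shows the webcam at (320,190), centred between the fingers (mid column about 322), and the jar and keyboard are clear. I'll descend and grip.

servo_tool --pt "1 0 0 0.03 0 0 0" --pt "1 0 0 0.07 0 0 0" --pt "1 0 0 0.11 0 0 0" --pt "1 0 0 0.14 0 0 0" --pt "1 0 0 0.155 0 0 0" --pt "1 0 0 0.155 0 0 0" --pt "0.4 0 0 0.155 0 0 0" --pt "0.3 0 0 0.155 0 0 0" --pt "0.2 0 0 0.155 0 0 0" --pt "0 0 0 0.155 0 0 0" --pt "0 0 0 0.155 0 0 0" --pt "0 0 0 0.155 0 0 0" --pt "0 0 0 0.155 0 0 0" --grip_force 60

```text
clock: 3.8
position: [0.6609, 0.2282, 0.0465]
ee_rot: [0.691, 0.723, 0.001, 0.0]
ft_force: [-0.6, -0.7, 6.8]
grip_width: 0.507
```

servo_tool --pt "0 0 0 -0.01 0 0 0" --pt "0 0 0 -0.03 0 0 0" --pt "0 0 0 -0.06 0 0 0" --pt "0 0 0 -0.09 0 0 0" --pt "0 0 0 -0.12 0 0 0" --pt "0 0 0 -0.15 0 0 0" --pt "0 0 0 -0.15 0 0 0" --pt "0 0 0 -0.15 0 0 0"

```text
clock: 4.8
position: [0.6595, 0.2279, 0.194]
ee_rot: [0.691, 0.723, -0.001, -0.0]
ft_force: [0.3, 0.1, -4.5]
grip_width: 0.509
```

```bash
python3 - <<'E'
from m import *
o=monitor.get_obs(); p,d,K,W=shot("wrist"); cv2.imwrite("pics/w2.png",p); X=cloud(d,K,W)
T=R.from_quat(o["ee_rot"]); Y=T.inv().apply((X-o["position"]).reshape(-1,3)).reshape(X.shape)*1e3
np.savez("w2.npz",p=p,Y=Y)
print(o["position"],T.as_matrix().round(4).tolist())
for u,v in((240,180),(300,130),(200,200),(400,180),(320,190)): print(u,v,Y[v,u].round(1))
rel(.4475,-.0085,.20,.188)
E
```

```text
[0.65951089 0.22786739 0.1939585 ] [[-0.0454, 0.999, -0.0013], [0.999, 0.0454, -0.0004], [-0.0004, -0.0013, -1.0]]
240 180 [-39.9 -31.1  35.3]
300 130 [-18.1 -44.  192.9]
200 200 [-61.3 -20.6  34.6]
400 180 [ 42.5 -31.   35.6]
320 190 [  1.3 -25.8  35.3]
shift mm [-226.5 -222.3   -6. ] rot [-0.1  0.  -8.2]
```

View pics/w2.png

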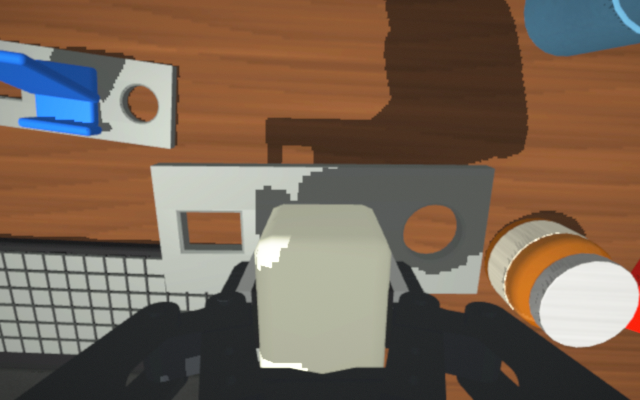

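The webcam is held and level. Its plate runs from (152,166) to (493,166), with the slot at (210,230) and the hole at (430,230). I'll measure the plate pose in the tool frame.

```bash
cat > plate.py <<'E'
from m import *
def plate(p,Y):
    m=(abs(Y[...,2]-35)<5)&(Y[...,1]>-60)&(Y[...,1]<45)&(abs(Y[...,0])<110)
    m=cv2.morphologyEx(m.astype(np.uint8),cv2.MORPH_OPEN,np.ones((3,3),np.uint8))>0
    P=Y[m]; s=P[(abs(P[:,0])<85)]
    xs=np.arange(-80,81,5); e=np.array([np.percentile(s[abs(s[:,0]-x)<2.5][:,1],1) for x in xs])
    k=np.polyfit(xs,e,1); r=P[(P[:,1]>-30)&(P[:,1]<0)]
    print("n",len(P),"z",np.median(P[:,2]).round(1),"zfit",np.linalg.lstsq(np.c_[P[:,:2],np.ones(len(P))],P[:,2],rcond=None)[0].round(4))
    print("back edge slope,y0",k.round(4),"-> centre y",(k[1]+36).round(1)," x ends",np.percentile(r[:,0],[.3,99.7]).round(1),"mid",np.mean(np.percentile(r[:,0],[.3,99.7])).round(1))
if __name__=="__main__":
    z=np.load("w2.npz"); plate(z["p"],z["Y"])
E
python3 plate.py
```

```text
n 24354 z 35.7 zfit [3.00000e-04 2.20000e-03 3.57896e+01]
back edge slope,y0 [ 7.80000e-03 -3.77256e+01] -> centre y -1.7  x ends [-85.6  89.9] mid 2.1
```

```bash
python3 -c "
from h import *
rel(.4496,-.0102,.194,.196)"
```

```text
shift mm [-228.3 -220.3    0. ] rot [-0.1  0.  -8.6]
```

servo_tool --pt "0 -0.01 -0.01 0 0 0 -0.4" --pt "0 -0.03 -0.029 0 0 0 -1.2" --pt "0 -0.055 -0.053 0 0 0 -2" --pt "0 -0.085 -0.082 0 0 0 -3" --pt "0 -0.115 -0.111 0 0 0 -4.4" --pt "0 -0.145 -0.14 0 0 0 -5.5" --pt "0 -0.175 -0.169 0 0 0 -6.6" --pt "0 -0.2 -0.193 0 0 0 -7.6" --pt "0 -0.218 -0.21 0 0 0 -8.2" --pt "0 -0.226 -0.218 0 0 0 -8.5" --pt "0 -0.2283 -0.2203 0 0 0 -8.6" --pt "0 -0.2283 -0.2203 0 0 0 -8.6" --pt "0 -0.2283 -0.2203 0 0 0 -8.6"

```text
clock: 6.48
position: [0.4507, -0.0093, 0.1949]
ee_rot: [0.634, 0.773, -0.0, -0.0]
ft_force: [-0.8, 0.0, -4.0]
grip_width: 0.511
```

```bash
cat > look.py <<'E'
import sys; from plate import *
o=monitor.get_obs(); p,d,K,W=shot("wrist"); cv2.imwrite(f"pics/{sys.argv[1]}.png",p); X=cloud(d,K,W)
T=R.from_quat(o["ee_rot"]); Y=T.inv().apply((X-o["position"]).reshape(-1,3)).reshape(X.shape)*1e3
plate(p,Y); print(o["clock"],o["position"],o["ft_force"].round(1),o["joint_pos"].round(2)); rel(.4496,-.0102,.12,.196)
# brass pins seen through the holes
H=cv2.cvtColor(p,cv2.COLOR_BGR2HSV); z=X[...,2]
b=(abs(X[...,0]-.4475)<.06)&(abs(X[...,1]+.009)<.1)&(z>.023)&(z<.045)
n,l,s,c=cv2.connectedComponentsWithStats(b.astype(np.uint8))
for i in range(1,n):
    if s[i,4]>8: Q=X[l==i]; print("pin?",c[i].round(),s[i,4],Q.mean(0).round(4),Q[Q[:,2]>Q[:,2].max()-.003].mean(0).round(4))
E
python3 look.py w3
```

```text
n 24444 z 35.5 zfit [-1.00000e-04  2.10000e-03  3.56346e+01]
back edge slope,y0 [ 7.80000e-03 -3.73745e+01] -> centre y -1.4  x ends [-85.6  89.7] mid 2.1
6.475 [ 0.45069622 -0.00930749  0.19485122] [-0.8  0.  -4. ] [-0.27 -0.04  0.19  1.96  0.01  1.22  1.68]
shift mm [-0.5 -1.2 74.9] rot [-0. -0.  0.]
```

View pics/w3.png

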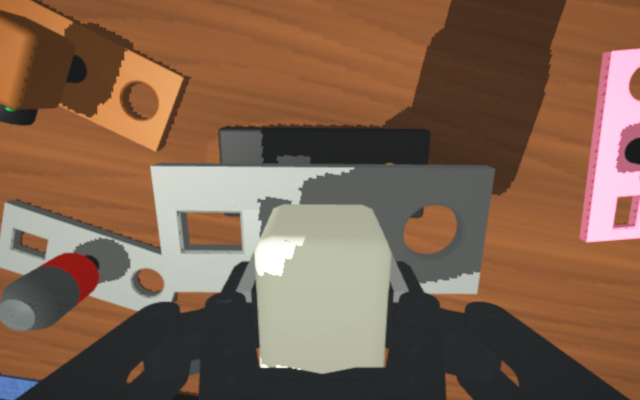

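servo_tool --pt "0 0 -0.001 0.02 0 0 0" --pt "0 -0.0005 -0.0012 0.045 0 0 0" --pt "0 -0.0005 -0.0012 0.07 0 0 0" --pt "0 -0.0005 -0.0012 0.088 0 0 0" --pt "0 -0.0005 -0.0012 0.097 0 0 0" --pt "0 -0.0005 -0.0012 0.097 0 0 0" --pt "0 -0.0005 -0.0012 0.097 0 0 0"

```text
clock: 7.4
position: [0.4498, -0.0106, 0.0987]
ee_rot: [0.635, 0.773, 0.0, 0.0]
ft_force: [0.3, 0.5, -3.4]
grip_width: 0.508
```

```bash
python3 look.py w4
```

```text
n 24432 z 35.5 zfit [-2.00000e-04  1.70000e-03  3.56251e+01]
back edge slope,y0 [ 7.30000e-03 -3.73918e+01] -> centre y -1.4  x ends [-85.7  89.8] mid 2.0
7.4 [ 0.44983451 -0.01062063  0.09871006] [ 0.3  0.5 -3.4] [-0.27  0.07  0.19  2.07 -0.02  1.    1.7 ]
shift mm [  0.5  -0.1 -21.2] rot [ 0.1 -0.  -0. ]
pin? [423. 217.] 463 [0.4359 0.0519 0.0355] [0.4346 0.0517 0.0405]
pin? [229. 216.] 76 [ 0.4582 -0.0645  0.0355] [ 0.457  -0.0654  0.0404]
```

View pics/w4.png

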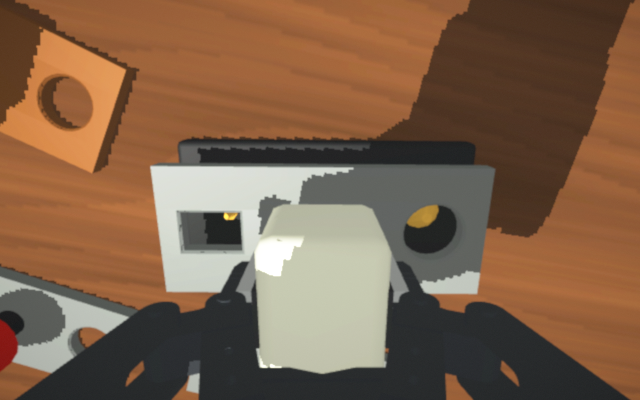

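Both pins show through the plate: the round pin at (423,217) in the hole and the diamond at (229,216) in the slot. In the same camera they sit about +2 mm in tool x and -1.8 mm in tool y from the hole centres, within the play. I'll correct for that and lower most of the way.

servo_tool --pt "0 0.001 -0.0008 0 0 0 0" --pt "0 0.002 -0.0015 0.002 0 0 0" --pt "0 0.002 -0.0015 0.008 0 0 0" --pt "0 0.002 -0.0015 0.014 0 0 0" --pt "0 0.002 -0.0015 0.02 0 0 0" --pt "0 0.002 -0.0015 0.026 0 0 0" --pt "0 0.002 -0.0015 0.031 0 0 0" --pt "0 0.002 -0.0015 0.033 0 0 0" --pt "0 0.002 -0.0015 0.033 0 0 0" --pt "0 0.002 -0.0015 0.033 0 0 0"

```text
clock: 8.7
position: [0.4476, -0.009, 0.0652]
ee_rot: [0.635, 0.773, 0.0, 0.0]
ft_force: [0.7, -0.2, -2.8]
grip_width: 0.509
```

```bash
python3 look.py w5
```

```text
n 25396 z 35.5 zfit [-2.00000e-04  1.70000e-03  3.56133e+01]
back edge slope,y0 [ 8.20000e-03 -3.73995e+01] -> centre y -1.4  x ends [-85.5  89.8] mid 2.2
8.7 [ 0.44756414 -0.00903614  0.06517203] [ 0.7 -0.2 -2.8] [-0.26  0.12  0.19  2.11 -0.03  0.92  1.71]
shift mm [ -1.5   1.8 -54.8] rot [ 0. -0. -0.]
pin? [320. 214.] 25024 [ 0.4359 -0.0104  0.0294] [ 0.4356 -0.0103  0.0299]
pin? [431. 231.] 1383 [0.4324 0.049  0.0319] [0.4346 0.0515 0.0405]
pin? [212. 232.] 327 [ 0.4557 -0.0647  0.0317] [ 0.4569 -0.0654  0.0407]
```

View pics/w5.png

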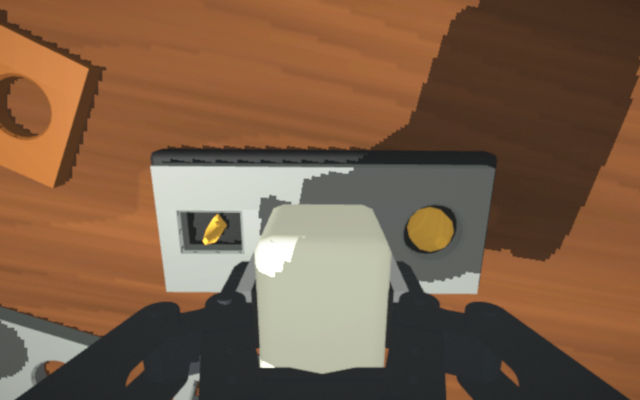

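Both pins are through, well centred at (431,230) and (214,231), and there is no side force. The underside is about 4 mm above home, so I'll lower the rest.

servo_tool --pt "0 0 0 0.001 0 0 0" --pt "0 0 0 0.002 0 0 0" --pt "0 0 0 0.003 0 0 0" --pt "0 0 0 0.004 0 0 0" --pt "0 0 0 0.0045 0 0 0" --pt "0 0 0 0.0045 0 0 0"

```text
clock: 9.5
position: [0.4475, -0.009, 0.0623]
ee_rot: [0.635, 0.773, 0.0, -0.0]
ft_force: [-13.2, -0.3, 27.1]
grip_width: 0.509
```

Contact, about 30 N downward with the underside near z = 0.017, so it is home. I'll ease the press, open and back off.

servo_tool --pt "0 0 0 -0.001 0 0 0" --pt "0 0 0 -0.0015 0 0 0" --pt "0.6 0 0 -0.0015 0 0 0" --pt "0.8 0 0 -0.0015 0 0 0" --pt "1 0 0 -0.0015 0 0 0" --pt "1 0 0 -0.0015 0 0 0" --pt "1 0 0 -0.0015 0 0 0" --pt "1 0 0 -0.0015 0 0 0" --pt "1 0 0 -0.02 0 0 0" --pt "1 0 0 -0.05 0 0 0" --pt "1 0 0 -0.09 0 0 0" --pt "1 0 0 -0.13 0 0 0" --pt "1 0 0 -0.15 0 0 0" --pt "1 0 0 -0.15 0 0 0"

```text
clock: 11.25
position: [0.4482, -0.009, 0.2117]
ee_rot: [0.635, 0.773, 0.001, 0.001]
ft_force: [-0.4, 0.8, -0.8]
grip_width: 0.996
```

```bash
python3 - <<'E'
from m import *
o=monitor.get_obs(); print(o["clock"],o["ft_force"].round(1),o["grip_width"])
for n in ("wrist","scene"):
    p,d,K,W=shot(n); cv2.imwrite(f"pics/{n}6.png",p); X=cloud(d,K,W); z=X[...,2]; S=cv2.cvtColor(p,cv2.COLOR_BGR2HSV)[...,1]
    m=(abs(X[...,0]-.4475)<.075)&(abs(X[...,1]+.009)<.11)&(z>.02)&(z<.034)&(S<60)
    m=cv2.morphologyEx(m.astype(np.uint8),cv2.MORPH_OPEN,np.ones((3,3),np.uint8))>0
    P=X[m]; print(n,rect(X,m),np.median(P[:,2]),np.linalg.lstsq(np.c_[P[:,:2],np.ones(len(P))],P[:,2],rcond=None)[0].round(4))
    for t in("microphone","phone_stand"):
        for b in models.boxes_of(n,t): print(t,b["confidence"],(W[:3,:3]@np.array(b["point"])+W[:3,3]).round(3))
E
```

```text
11.25 [-0.4  0.8 -0.8] 0.9958171433168329
wrist (array([445.9,  -7.4]), array([ 72.7, 176.6]), np.float32(0.186), np.int64(9081)) 0.026867001647375044 [-0.0006  0.0001  0.0271]
microphone 0.59 [ 0.57  -0.21   0.013]
phone_stand 0.58 [0.577 0.003 0.01 ]
scene (array([445.6,  -9.7]), array([ 74.4, 177.4]), np.float32(0.185), np.int64(1182)) 0.026497616820779224 [-0.013  -0.0037  0.0321]
microphone 0.84 [ 0.596 -0.208  0.008]
phone_stand 0.56 [0.591 0.014 0.012]
```

View pics/wrist6.png

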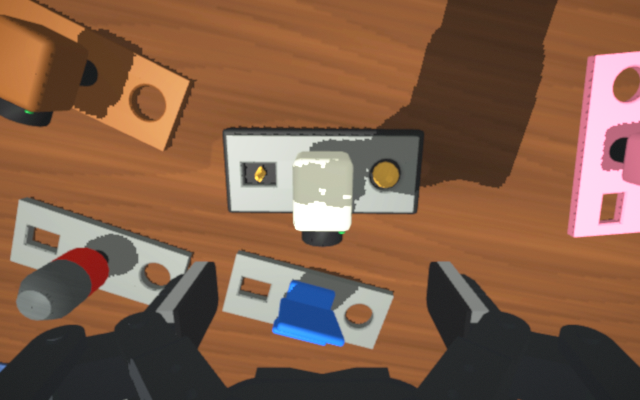

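The plate lies flat on the dock, top at z = 0.0267 (0.026 nominal), yaw 0.186, with both pins through at (260,173) and (385,175). The bystanders are where they were.

```bash
python3 -c "
from h import *
print(ticket.hand_in())"
```

```text
the job is handed in; nothing more can be done
None
```

I picked up the white webcam, lowered its plate onto the dock's two pins, released it and backed the gripper away. The job is handed in at about 11 s on the robot's clock; the hand-in gave no verdict.

**Last checks (after release):**
- **Seating:** the plate top is at z ≈ 26.5–26.9 mm, against 26 mm nominal. It is level to under 1° in both views.
- **Position:** the plate centre is within about 2 mm of the dock's, and the long axes differ by about 0.003 rad. Both pins show through the hole and the slot.
- **Bystanders:** the scene camera's detections put the microphone and the phone stand within about 3 mm of where they started.
- **Robot:** the gripper is open and about 15 cm above the seated pose.

**Disagreements:**
- **Pin positions:** the wrist camera placed the pins about 2 mm from where the top and scene cameras had them. I followed the wrist view, and the pins went in without side force.
- **Final press:** the last press on the dock read about 27 N upward and 13 N sideways on the tool, below the limits. I eased it before letting go.

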